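# Hold the burr cleaner's lid ajar at its marker

### The arm

A 6-joint arm with a two-finger parallel gripper is mounted at the origin on a cart in front of the work surface, level with it; the furniture and walls round the work are solid. World frame = base frame: x ahead of the robot, y to its left, z up, the work surface at z = 0. Lengths are in m, angles in rad, forces in N, time in s.
With the tool pointing down it reaches from about 0.4 to 0.925 m from the base axis. Payload 12.5 kg.
Tool frame: the origin (TCP) lies midway between the tips of the shut fingers; the grasp point (between the pads) lies 19 mm behind it; z points along the fingers, y is the direction in which the jaws open and shut (so a half turn about z gives the same grasp; the last joint's range is limited). The gripper opens to 95 mm and grips with 3 to 60 N. Pads are 20 mm wide; open, the fingers measure 119 mm over their backs; the gripper's body (75 mm by 180 mm) begins 59 mm behind the grasp point.
Start: joints at [-1.376, 0.491, 1.559, -0, 1.092, -0.106], TCP at [0.185, -0.597, 0.215] pointing down, gripper open.
Joint ranges: [-3.1, 3.1], [-0.84, 2.19], [0.05, 2.79], [-1.13, 4.28], [0.06, 2.93], [-2.69, 2.69]. Speed limits (rad/s): [2.22, 2.22, 2.79, 3.14, 3.14, 3.14].

### API

Orientations are given as a unit quaternion [w, x, y, z].
In Python, from station import * gives the robot as it stands. The module is installed in compiled form; this text tells all that it offers.
- The arm moves only by the shell command python3 -m handwheel 'ROWS'. ROWS is JSON, a list that holds one entry, the list of rows, each a list of 7 numbers: the turn, a rotation vector about the tool's x, y, z in rad, then the shift along the tool's x, y, z in cm, then the gripper command: -1 is fully open, 1 is shut, values between are in proportion. A call has 1 to 20 rows; each row shifts and turns the commanded pose from where the row before left it, along the tool's axes as they then stand; what a row does not reach is not made up. A row lasts 1/8 s, in which the tool goes at most 62.5 mm and 10.7 degrees, less where a joint would pass 70% of its speed; a pose out of reach is approached as far as the arm can. A call with a gripper value outside its range is refused whole. The fingers move at their own pace and stop on an object; the grip force is fixed at half the most. Time passes only in rows, so rows that do not move let the fingers close. It gives the time, the measured TCP pose, the force and the opening at its end, in the units of the state.
- state(): the state, without advancing time (a new reading comes with each control period).
- capture(name): name is "scene" or "side" or "wrist"; returns (picture, depth): 400x640x3 uint8, red, green, blue; 400x640 float32, m along the optical axis (not along the pixel's ray), 0 where there is no reading.
- get_calibration(name): a dict with "K" (3x3 intrinsics, pixels), "extrinsics" (4x4, takes a point from camera to world coordinates). Camera axes: x right, y up, looking along -z (the intrinsics and any distortion apply to the point x, -y, -z); pixel columns grow to the right and rows downward; lengths in m; the calibration is good to about 2 mm. A picture is of the moment at which its call begins: read the wrist's pose just before it. get_calibration takes no time and is no camera call; for the wrist camera it gives the pose at the moment of the call.
- sign_off(): hands the job in, once; it reports no verdict.
The state is a dict: "time": time; "q": joint angles; "dq": joint speeds; "effort": joint torques, N m; "eef_pos": TCP position; "tcp_rot": TCP orientation; "ft_force": force on the tool from outside, world axes, zero at the start; "wrist_torque": the same for the moment, N m; "opening": finger opening in m.
Only numpy, scipy, OpenCV 4.12 (cv2) and the standard library are available. Lean on these libraries where they do the work, as an engineer would, in place of code of your own. Each camera call takes 0.05 s, during which the arm holds its last target. There are 200 camera calls.

### The job

Set the burr cleaner to be aired out: with its lid still shut, press its three front keys fully down one at a time, letting each come up again: first the round one, then the square one, then the long bar. Then lift the sprung lid by its handle until the pointer pin on its edge stands beside the middle of the marker block on the curved scale bar, and finish while still holding the lid there, steady; nothing else keeps it up. Do not shift the marker, and leave the loose things on the bench alone.

Things in the scene. Friction and masses are not known exactly. Their poses are not given: they have to be found in the camera images.
- cleaner: The burr cleaner: a grey painted box standing on the bench, 240 mm deep (its x) x 170 mm wide (its y), 80 mm high, fixed. The origin is under its centre, on the bench; its x axis points from the key side (front, towards the robot) to the hinge side (back), z up. The front 88 mm is a flat key deck; behind it is a brush well closed by the lid. A bent steel scale bar stands beside the left (+y) side, 107 mm from the middle plane, up to 220 mm high.
- lid (a joint): Angle of the lid, rad: 0 shut (level), growing as its front edge is lifted, stop at 1.3. A spring closes it: about 0.4 N m at 0 rad and 0.8 N m at 0.8 rad, lid weight (0.25 kg) besides; it falls shut when let go. The hinge axis lies along the cleaner's y.
- lid_handle (a point): Middle of the lid's handle: a level round steel bar, 10 mm thick, running 90 mm along the cleaner's y between two posts, 40 mm above the lid's top face. It lies 125 mm in front of the hinge axis and 44 mm above it when the lid is shut, and turns with the lid. Free room: 35 mm under the bar, 80 mm between the posts.
- lid_hinge (a point): Point on the lid's hinge axis in the middle of its width, 89 mm above the bench at the back of the cleaner. It does not move, but its axes turn with the lid: x runs along the lid away from the handle, y along the hinge axis.
- lid_pointer (a point): Tip of the pointer, a thin dark pin (5 mm) sticking out sideways from the lid's left (+y) edge at its front, 140 mm from the hinge axis; it passes close beside the scale bar.
- marker (a joint): Lid angle at which the pointer stands exactly beside the middle of the marker, rad (0.45 to 0.85). The marker is clamped on the scale bar and is not to be shifted.
- marker_mid (a point): Middle of the marker, a dark steel clamp block on the scale bar, 18 mm wide along the bar with a flag reaching 35 mm outwards and a small thumb screw, 140 mm from the hinge axis, about 11 mm further out than the pointer's tip. Its axes lie as those of lid_hinge would with the lid exactly at the marker.
- round_top (a point): Centre of the top face of the round key, 26 mm across (grey plastic in a black bezel), about 93 mm above the bench. The three keys stand in one row along the cleaner's y, 50 mm apart, in an order that changes; the top moves down with the key.
- round_press (a joint): Travel of the round key: 0 up, 0.005 m fully down; springs back by itself. It needs 1.2 N to start and 4 N to be fully down.
- square_top (a point): Centre of the top face of the square key, 23 x 23 mm (grey plastic in a black bezel), about 93 mm above the bench. The three keys stand in one row along the cleaner's y, 50 mm apart, in an order that changes; the top moves down with the key.
- square_press (a joint): Travel of the square key: 0 up, 0.005 m fully down; springs back by itself. It needs 1.2 N to start and 4 N to be fully down.
- bar_top (a point): Centre of the top face of the narrow bar-shaped key, 42 mm long (front to back) x 13 mm wide (grey plastic in a black bezel), about 93 mm above the bench. The three keys stand in one row along the cleaner's y, 50 mm apart, in an order that changes; the top moves down with the key.
- bar_press (a joint): Travel of the narrow bar-shaped key: 0 up, 0.005 m fully down; springs back by itself. It needs 1.2 N to start and 4 N to be fully down.
- wax_tin: Bystander, to be left alone: round green and metal tin, 68 mm across, 30 mm high, loose on the bench; origin on its underside.
- sand_block: Bystander, to be left alone: cork sanding block, 51 x 93 x 28 mm, loose on the bench; origin on its underside.
- burr_0: Bystander, to be left alone: small steel burr, 44 mm long, 8 mm thick, loose on the bench; origin on its underside.
- pencil_0: Bystander, to be left alone: red pencil, 173 mm long, loose on the bench; origin on its underside.

How it is judged:
On the way, in this order (a step that is already met when the one before it is completed fails the run):
1. the round key fully down, the other two up (value of joint round_press above 0.0035 m and value of joint each of square_press, bar_press below 0.0015 m and value of joint lid below 0.06 rad), for 0.1 s.
2. the square key fully down, the other two up (value of joint square_press above 0.0035 m and value of joint each of round_press, bar_press below 0.0015 m and value of joint lid below 0.06 rad), for 0.1 s.
3. the bar key fully down, the other two up (value of joint bar_press above 0.0035 m and value of joint each of round_press, square_press below 0.0015 m and value of joint lid below 0.06 rad), for 0.1 s.
4. the lid lifted by the gripper, all keys up (value of joint lid above 0.2 rad and contact force between the fingers and lid above 1.5 N and value of joint each of round_press, square_press, bar_press below 0.0015 m), for 0.2 s.
At the end, for the whole second after the job is handed in: The lid stands within 0.07 rad (about 10 mm at the pointer) of the marker, still (below 0.05 rad/s) and held by the fingers with more than 1.5 N; all three keys are up (less than 1.5 mm pressed) and no loose thing props the lid (angle between the x axis of lid_hinge and the x axis of marker_mid, either way round below 0.07 rad and contact force between the fingers and lid above 1.5 N and velocity of joint lid between -0.05 and 0.05 rad/s and value of joint each of round_press, square_press, bar_press below 0.0015 m and contact force between lid and wax_tin below 0.2 N and contact force between lid and sand_block below 0.2 N and contact force between lid and burr_0 below 0.2 N and contact force between lid and pencil_0 below 0.2 N); the arm keeps its last pose, push and grip.
It fails at once if two keys pressed at once (value of joint each of round_press, square_press above 0.0025 m or value of joint each of round_press, bar_press above 0.0025 m or value of joint each of square_press, bar_press above 0.0025 m).
It fails at once if the marker shifted by more than 5 mm (distance of marker_mid from where it was at the start of the episode above 0.005 m).
It fails at once if a loose thing on the bench moved by more than 30 mm (distance of any of wax_tin, sand_block, burr_0, pencil_0 from where it was at the start of the episode above 0.03 m).
It also fails if it takes over 56 s, if anything falls off the work surface, if the arm or the gripper's body presses on something with over 40 N, if the wrist force passes 120 N, or if a joint passes its speed limit or range.

## Working session

There is one attempt and no reset: what is moved stays moved. The work goes in short steps, Python scripts to look and compute and a shell command to move; the robot and the scene stay as the last step left them, time stands still between calls to the robot, and variables do not carry over. Pictures are saved under pics/ and viewed, about 8 in all and at most 12, crops included, and the job is handed in when it is done.

```bash
mkdir -p pics; cat > h.py <<'E'
from station import *
import numpy as np, cv2, json
from scipy.spatial.transform import Rotation as R
def cal(n):
    c=get_calibration(n); return np.array(c["K"]),np.array(c["extrinsics"]),c
def world(n,depth,K=None,T=None):
    K,T,_=cal(n) if K is None else (K,T,0)
    v,u=np.mgrid[0:400,0:640]; d=depth
    P=np.stack([(u-K[0,2])/K[0,0]*d,-(v-K[1,2])/K[1,1]*d,-d],-1)
    return P@T[:3,:3].T+T[:3,3]
def save(name,im): cv2.imwrite("pics/"+name,im[:,:,::-1])
E
python3 - <<'E'
from h import *
for n in("scene","side"):
    im,d=capture(n); save(n+"0.png",im); np.savez(n+"0.npz",im=im,d=d)
    print(n,cal(n)[2])
print(state())
E
```

```text
scene {'K': array([[379.3543171 ,   0.        , 321.90491135],
       [  0.        , 379.3543171 , 201.58857544],
       [  0.        ,   0.        ,   1.        ]]), 'extrinsics': array([[-0.99959539, -0.02639497,  0.01060038,  0.47747163],
       [ 0.02813139, -0.86228839,  0.50563559,  0.61553412],
       [-0.00420565,  0.50572921,  0.86268203,  0.83579939],
       [ 0.        ,  0.        ,  0.        ,  1.        ]])}
side {'K': array([[440.91426752,   0.        , 319.37695596],
       [  0.        , 440.91426752, 199.66474085],
       [  0.        ,   0.        ,   1.        ]]), 'extrinsics': array([[-0.9998647 ,  0.01540348, -0.00577202,  0.4578378 ],
       [-0.01269441, -0.49940133,  0.86627776,  0.99366558],
       [ 0.01046114,  0.86623382,  0.4995293 ,  0.5577438 ],
       [ 0.        ,  0.        ,  0.        ,  1.        ]])}
{'time': 0.1, 'q': array([-1.37559142e+00,  4.91512233e-01,  1.55934838e+00, -1.51553734e-05,
        1.09171012e+00, -1.05585210e-01]), 'dq': array([-0.00023965, -0.00033284, -0.00416659,  0.00189873, -0.00034215,
        0.00019987]), 'effort': array([ 3.75919364e-03, -6.13623405e+01, -2.58606219e+01,  6.94402051e-02,
        4.70024336e-02, -3.53914606e-05]), 'eef_pos': array([ 0.18516029, -0.59673573,  0.21412596]), 'tcp_rot': array([-4.88249114e-04,  9.88711322e-01,  1.49832183e-01, -2.86226345e-05]), 'ft_force': array([-0.06444842, -0.04006552, -0.48200231]), 'wrist_torque': array([-0.03189808,  0.03578516, -0.00141497]), 'opening': 0.09566047431680806}
```

```bash
python3 -c "
import cv2,numpy as np
a=cv2.imread('pics/scene0.png');b=cv2.imread('pics/side0.png')
cv2.imwrite('pics/both0.png',np.vstack([cv2.resize(a,(480,300)),cv2.resize(b,(480,300))]))"
```

```text
(no output)
```

View pics/scene0.png

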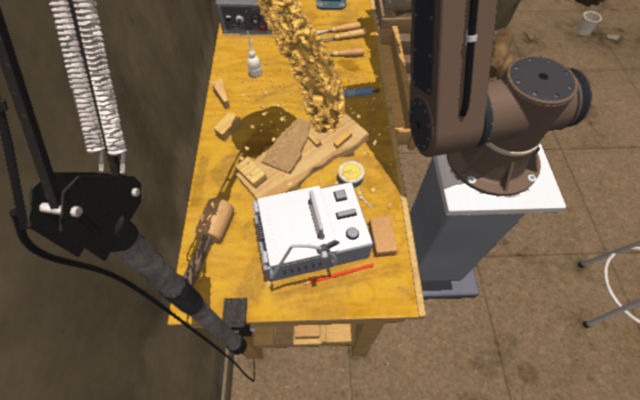

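View pics/side0.png

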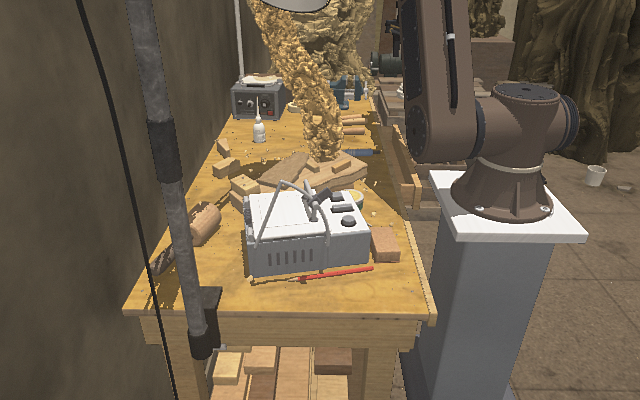

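The scene view shows the cleaner at about (312,230), with the keys at round (352,233), bar (346,213) and square (340,195). The handle is at about (317,213), with the scale bar and marker on the camera side near (330,245). The tin, sanding block, burr and pencil lie close around the cleaner.

```bash
python3 - <<'E'
from h import *
for n,roi in(("scene",(170,300,240,410)),("side",(165,300,230,410))):
    z=np.load(n+"0.npz"); im,d=z["im"],z["d"]; W=world(n,d)
    np.save(n+"W.npy",W)
    m=np.zeros((400,640),bool); m[roi[0]:roi[1],roi[2]:roi[3]]=1
    top=m&(W[...,2]>.07)&(W[...,2]<.10)&(d>0)
    cs,_=cv2.findContours(top.astype(np.uint8),0,2); c=max(cs,key=cv2.contourArea)
    pts=W[top&(cv2.drawContours(np.zeros((400,640),np.uint8),[c],-1,1,-1)>0)]
    print(n,len(pts),cv2.minAreaRect(pts[:,:2].astype(np.float32)),np.percentile(pts[:,2],[5,25,50,75,95]))
W=np.load("sceneW.npy")
for p in[(352,233),(346,213),(340,195),(317,213),(318,200),(316,230)]: print(p,W[p[1],p[0]].round(4))
a=cv2.resize(np.load("scene0.npz")["im"][175:290,240:400],(800,575),interpolation=cv2.INTER_CUBIC); save("z1.png",a)
a=cv2.resize(np.load("side0.npz")["im"][170:290,230:390],(800,600),interpolation=cv2.INTER_CUBIC); save("z2.png",a)
E
```

```text
scene 6364 ((0.493489146232605, 0.237920880317688), (0.2401563674211502, 0.19610916078090668), 12.425549507141113) [0.07964874 0.08244713 0.09297635 0.09458292 0.09631775]
side 5146 ((0.4935917258262634, 0.2376883625984192), (0.2392166405916214, 0.1981145441532135), 12.280802726745605) [0.07475464 0.08093901 0.0919061  0.09347678 0.09500484]
(352, 233) [0.4053 0.2603 0.0917]
(346, 213) [0.4153 0.2104 0.0914]
(340, 195) [0.4265 0.1648 0.0944]
(317, 213) [0.4799 0.2341 0.1384]
(318, 200) [0.4771 0.1754 0.0925]
(316, 230) [0.4832 0.2519 0.0941]
```

View pics/z1.png

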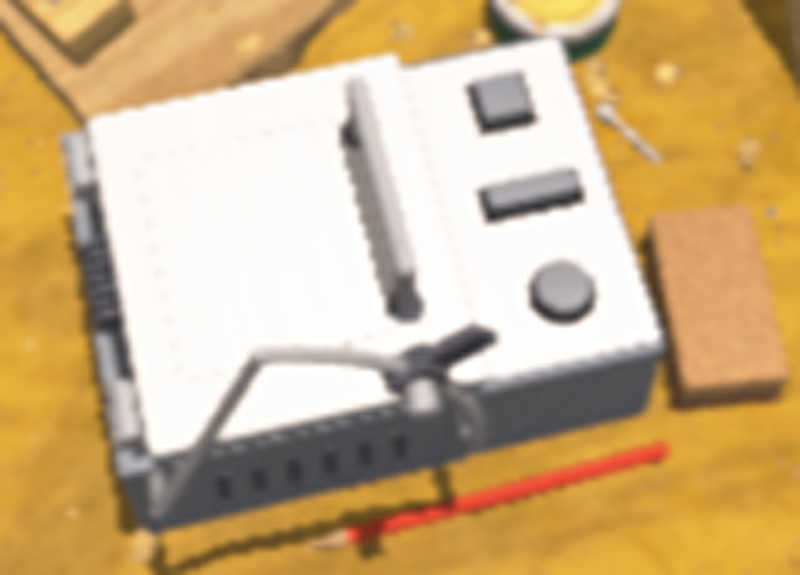

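View pics/z2.png

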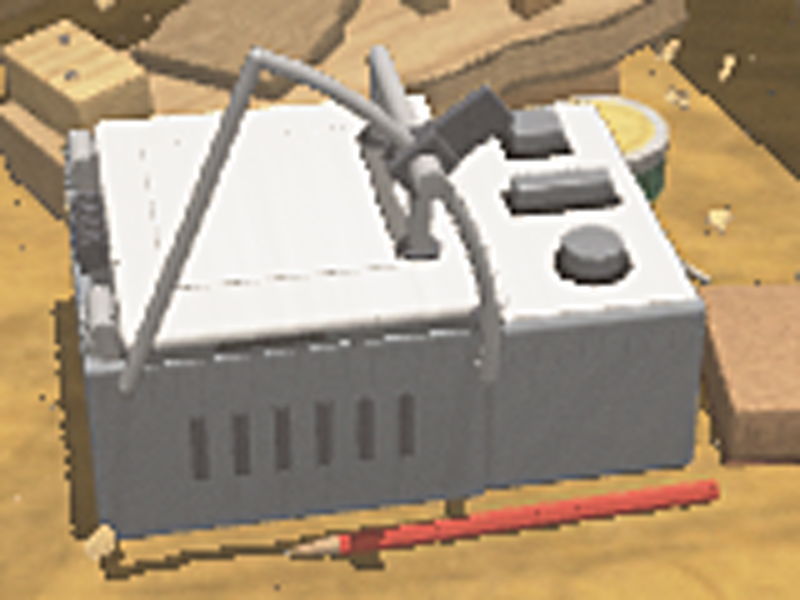

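The zoomed crops show square, bar and round keys going from the -y to the +y side, with a yaw of about 12.5°. The dark marker block is on the bar at about z2 (412,165), with its flag pointing front-up. Next I fit the geometry and check the travel path for tall obstacles.

```bash
python3 - <<'E'
from h import *
yaw=np.radians(12.45); ex=np.array([np.cos(yaw),np.sin(yaw),0]); ey=np.array([-ex[1],ex[0],0]); C=np.array([.4935,.2378,0])
loc=lambda P:np.stack([(P-C)@ex,(P-C)@ey,P[...,2]],-1)
for n in("scene","side"):
    z=np.load(n+"0.npz"); im,d=z["im"].astype(int),z["d"]; L=loc(np.load(n+"W.npy")); m=np.zeros((400,640),bool); m[165:300,230:410]=1; m&=d>0
    h=m&(L[...,2]>.125)&(L[...,2]<.15)&(abs(L[...,1])<.06)&(abs(L[...,0])<.12)
    print(n,"handle",h.sum(),np.median(L[h],0).round(4),L[h].min(0).round(3),L[h].max(0).round(3))
    s=im.sum(-1); k=m&(s<480)&(L[...,2]>.085)&(L[...,2]<.1)&(L[...,0]<-.04)&(abs(L[...,1])<.085)
    N,lab,st,ce=cv2.connectedComponentsWithStats(k.astype(np.uint8))
    for i in range(1,N):
        if st[i,4]>15: print(" key",st[i,4],L[lab==i].min(0).round(3),L[lab==i].max(0).round(3),np.median(L[lab==i],0).round(4))
    k=m&(L[...,1]>.085)&(L[...,1]<.13)&(L[...,2]>.05)
    dk=k&(s<300); print(" dark at bar",dk.sum(),np.median(L[dk],0).round(4),L[dk].min(0).round(3),L[dk].max(0).round(3))
    dd=m&(abs(L[...,0])<.13)&(abs(L[...,1])<.07)&(L[...,2]>.05)&(L[...,2]<.11)
    print(" extents", np.percentile(L[dd],[0.5,99.5],axis=0).round(4))
W=np.concatenate([np.load(n+"W.npy").reshape(-1,3) for n in("scene","side")])
H=np.zeros((9,14))
for i in range(9):
    for j in range(14):
        q=(W[:,0]//.1==i)&((W[:,1]+.8)//.1==j)&(W[:,2]<1)
        H[i,j]=W[q,2].max() if q.any() else -9
print("rows x=0..0.8, cols y=-.8...+.5\n",H.round(2))
E
```

```text
scene handle 199 [-0.0124 -0.0062  0.1374] [-0.018 -0.059  0.125] [-0.008  0.037  0.142]
 key 45 [-0.092 -0.07   0.085] [-0.069 -0.048  0.096] [-0.0743 -0.052   0.0907]
 key 49 [-0.102 -0.017  0.085] [-0.06  -0.005  0.095] [-0.0791 -0.0066  0.09  ]
 key 40 [-0.092  0.033  0.085] [-0.068  0.053  0.097] [-0.0746  0.0461  0.0895]
 dark at bar 127 [-0.0141  0.097   0.1778] [-0.03   0.088  0.075] [0.107 0.113 0.199]
 extents [[-0.118  -0.0695  0.0778]
 [ 0.1188  0.0697  0.0984]]
side handle 84 [-0.0122 -0.0251  0.1368] [-0.018 -0.06   0.128] [-0.008  0.012  0.139]
 key 35 [-0.093 -0.067  0.085] [-0.071 -0.05   0.093] [-0.081  -0.052   0.0892]
 key 68 [-0.102 -0.016  0.085] [-0.061 -0.001  0.094] [-0.0811 -0.0073  0.0882]
 key 55 [-0.092  0.03   0.085] [-0.069  0.05   0.094] [-0.079   0.0453  0.0904]
 dark at bar 183 [-0.0136  0.0965  0.1802] [-0.032  0.088  0.086] [0.104 0.102 0.214]
 extents [[-0.117  -0.0687  0.0522]
 [ 0.119   0.0699  0.1024]]
rows x=0..0.8, cols y=-.8...+.5
 [[-9.   -0.77 -0.77 -0.77 -0.77 -0.77  0.    0.29  0.28  0.05 -0.77 -0.77
  -0.77 -0.77]
 [-9.    0.31 -0.03 -0.03 -0.03 -0.03  0.    0.46  0.45  0.24 -0.77 -0.77
  -0.77 -0.77]
 [ 0.09  0.4   0.4   0.    0.01  0.02  0.45  0.46  0.45  0.25  0.03  0.01
   0.   -0.77]
 [ 0.12  0.12  0.02  0.03  0.01  0.02  0.08  0.09  0.07  0.09  0.1   0.01
   0.   -0.77]
 [ 0.1   0.09  0.02  0.02  0.    0.    0.45  0.45  0.08  0.14  0.14  0.21
   0.01 -0.77]
 [ 0.06  0.03  0.    0.    0.4   0.42  0.44  0.27  0.08  0.1   0.1   0.22
   0.   -0.77]
 [ 0.13  0.13  0.13  0.01  0.43  0.43  0.44  0.05  0.08  0.1   0.1   0.68
   0.7  -0.77]
 [ 0.12  0.13  0.13  0.01  0.01  0.04  0.04  0.03  0.01  0.07  0.06  0.04
   0.59 -0.77]
 [ 0.39  0.4   0.41  0.42  0.43  0.44  0.45  0.46  0.47  0.58  0.55  0.5
   0.5   0.4 ]]
```

```bash
python3 - <<'E'
from h import *
W=np.concatenate([np.load(n+"W.npy").reshape(-1,3) for n in("scene","side")])
np.set_printoptions(linewidth=200)
for lo,hi in((.05,.2),(.2,.35),(.35,.55),(.55,1.2)):
    q=(W[:,2]>lo)&(W[:,2]<hi)
    h,_,_=np.histogram2d(W[q,0],W[q,1],bins=[np.arange(.1,.86,.05),np.arange(-.7,.21,.05)])
    print("z",lo,hi,"rows x .1.., cols y -.7..\n",h.astype(int))
print(cal("wrist")[1].round(3))
im,d=capture("wrist"); save("w0.png",im)
E
```

```text
z 0.05 0.2 rows x .1.., cols y -.7..
 [[   0    0    0    0    0    0    0    0    0    0    0    0    0    0    0  415  103    0]
 [   0    0    0    0    0    0    0    0    0    0    0    0    0    0    0  133  472    0]
 [   0    0    0    0    0    0    0    0    0    0    0    0    0    0   10  480  538    0]
 [   4    0    0    0    0    0    0    0    0    0    0    0    0   44  328   87    0    0]
 [  41    0    0    0    0    0    0    0    0    0    0    0    0   40    0    0    0    0]
 [  38    0    0    0    0    0    0    0    0    0    0    6  215  546   52    0   40  168]
 [   2    0    0    0    0    0    0    0    0    0    0   34  474 1436  367    0  202  648]
 [   0    0    0    0    0    0    0    0    0    0    0    0  218 1993  524   47  116  467]
 [   0    0    0    0    0    0    0    0    0    0    0    0  425  603  647  362   44  647]
 [   0    0    0    0    0    0    0    0    0    0    0    0    8  307  546  272    4  512]
 [  64   78   89  213    0    0    3    0    0    0    0    0    0    2  173  517  117  252]
 [  48   61   95  579    0    0  142  1
[... 3791 characters left out ...]
   0   0   0   0   0   0   0   0   0   0   0   0]
 [  0   0   0   0   0   0   0   0   0   0   0   0   0   0   0   0   0   0]
 [  0   0   0   0   0   0   0   0   0   0   0   0   0   0   0   0   0   0]
 [  0   0   0   0   0   0   0   0   0   0   0   0   0   0   0   0   0   0]
 [  0   0   0   0   0   0   0   0   0   0   0   0   0   0   0   0   0   0]
 [  0   0   0   0   0   0   0   0   0   0   0   0   0   0   0   0   0   0]
 [  0   0   0   0   0   0   0   0   0   0   0   0   0   0   0   0   0   0]
 [  0   0   0   0   0   0   0   0   0   0   0   0   0   0   0   0  24 472]]
[[ 0.297  0.924  0.241  0.253]
 [-0.955  0.288  0.074 -0.576]
 [-0.001 -0.252  0.968  0.384]
 [ 0.     0.     0.     1.   ]]
```

View pics/w0.png

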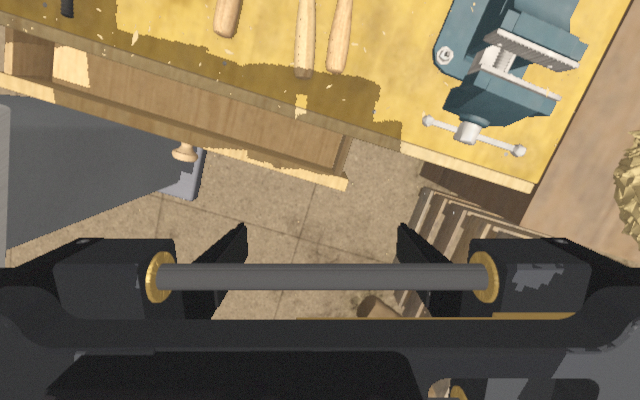

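The wrist view shows only the vise, the tool handles and the bench edge below the gripper. A gold sculpture stands between the arm and the cleaner, so I check its clearance before moving.

```bash
python3 - <<'E'
from h import *
W=np.load("sideW.npy"); S=np.load("sceneW.npy")
for p in[(295,2),(280,3),(310,3),(290,30),(300,60),(260,10)]: print("side",p,W[p[1],p[0]].round(3))
for p in[(285,3),(300,40),(265,5)]: print("scene",p,S[p[1],p[0]].round(3))
A=np.concatenate([W[:,:400].reshape(-1,3),S[:,:400].reshape(-1,3)])
r=np.hypot(A[:,0],A[:,1])
for z in np.arange(.05,.6,.05):
    q=(A[:,2]>z)&(A[:,2]<z+.05)&(A[:,1]<.05)&(A[:,1]>-.5)&(A[:,0]>.3)&(r<.8)
    if q.any(): i=np.argsort(r[q])[len(r[q])//200]; print(round(z,2),q.sum(),r[q][i].round(3),A[q][i].round(3))
E
```

```text
side (295, 2) [ 0.531 -0.187  0.437]
side (280, 3) [ 0.569 -0.188  0.434]
side (310, 3) [ 0.494 -0.174  0.436]
side (290, 30) [ 0.549 -0.231  0.365]
side (300, 60) [ 0.518 -0.132  0.31 ]
side (260, 10) [ 0.629 -0.263  0.408]
scene (285, 3) [ 0.538 -0.186  0.337]
scene (300, 40) [ 0.508 -0.122  0.29 ]
scene (265, 5) [ 0.583 -0.191  0.33 ]
0.05 6058 0.35 [ 0.348 -0.033  0.055]
0.1 1137 0.411 [ 0.406 -0.061  0.13 ]
0.15 1751 0.415 [ 0.41  -0.069  0.154]
0.2 2315 0.429 [ 0.421 -0.082  0.204]
0.25 2708 0.461 [ 0.451 -0.096  0.253]
0.3 2200 0.508 [ 0.489 -0.137  0.304]
0.35 841 0.577 [ 0.535 -0.216  0.36 ]
0.4 973 0.464 [ 0.451 -0.112  0.443]
0.45 3 0.457 [ 0.447 -0.097  0.451]
```

```bash
python3 -m handwheel '[[[0,0,0,0,0,-6,1],[0,0,0,0,0,-6,1],[0,0,0,0,0,-6,1],[0,0,0,0,0,-6,1],[0,0,0,0,0,-4,1]]]'
```

```text
time: 0.78
eef_pos: [0.1852, -0.5966, 0.4976]
tcp_rot: [0.001, 0.989, 0.15, 0.0]
ft_force: [1.0, -0.2, -0.5]
opening: 0.0507
```

```bash
python3 -m handwheel '[[[0,0,0,2.6,-5.2,0,1],[0,0,0,2.6,-5.2,0,1],[0,0,0,2.6,-5.2,0,1],[0,0,0,2.6,-5.2,0,1],[0,0,0,2.6,-5.2,0,1],[0,0,0,2.5,-5.2,0,1],[0,0,0,0,0,0,1]]]'; python3 -c "
from h import *
print(state()['q'].round(3))"
```

```text
time: 1.65
eef_pos: [0.2408, -0.2501, 0.4955]
tcp_rot: [0.001, 0.988, 0.151, 0.001]
ft_force: [0.2, -0.0, -0.2]
opening: 0.0005
[-0.996 -0.125  1.619  0.     1.645  0.271]
```

```bash
python3 -m handwheel '[[[0,0,0,3.4,-4.2,0,1],[0,0,0,3.4,-4.2,0,1],[0,0,0,3.4,-4.2,0,1],[0,0,0,2.7,-5.4,0,1],[0,0,0,2.7,-5.4,0,1],[0,0,0,2.7,-5.4,0,1],[0,0,0,0,0,0,1]]]'; python3 -c "
from h import *
print(state()['q'].round(3))"
```

```text
time: 2.52
eef_pos: [0.3305, 0.0796, 0.4942]
tcp_rot: [-0.0, 0.988, 0.154, -0.001]
ft_force: [-0.4, 0.2, -0.4]
opening: 0.0007
[ 0.041 -0.135  1.631  0.     1.647  1.303]
```

```bash
python3 -m handwheel '[[[0,0,-0.185,0,0,0,1],[0,0,-0.185,0,0,0,1],[0,0,-0.185,0,0,0,1],[0,0,-0.185,0,0,0,1],[0,0,-0.185,0,0,0,1],[0,0,-0.185,0,0,0,1],[0,0,-0.185,0,0,0,1],[0,0,-0.185,0,0,0,1],[0,0,0,0,0,0,1]]]'; cat >> h.py <<'E'
def go(P):
    s=state(); q=s["tcp_rot"]; M=R.from_quat([q[1],q[2],q[3],q[0]]).as_matrix()
    print("yaw tool x %.1f"%np.degrees(np.arctan2(M[1,0],M[0,0])),"tool z",M[:,2].round(3),"d(cm)",((np.array(P)-s["eef_pos"])@M*100).round(2))
E
python3 -c "
from h import *
go([.4057,.2598,.30]);print(state()['q'])"
```

```text
time: 3.65
eef_pos: [0.3307, 0.0751, 0.4944]
tcp_rot: [-0.0, 0.63, 0.776, -0.0]
ft_force: [0.3, -0.2, 1.3]
opening: 0.0003
yaw tool x 101.8 tool z [-0. -0. -1.] d(cm) [16.55 11.14 19.43]
[ 2.79141935e-02 -1.37224711e-01  1.63182242e+00 -3.37761159e-04
  1.64743380e+00 -1.78714169e-01]
```

```bash
python3 -m handwheel '[[[0,0,0,5.5,0,0,1],[0,0,0,5.5,0,0,1],[0,0,0,5.5,2,1,1],[0,0,0,0,5,3.5,1],[0,0,0,0,4.1,4.5,1],[0,0,0,0,0,5,1],[0,0,0,0,0,5.4,1],[0,0,0,0,0,0,1],[0,0,0,0,0,0,1]]]'; python3 - <<'E'
from h import *
go([.4057,.2598,.15]); K,T,_=cal("wrist"); im,d=capture("wrist"); save("w1.png",im)
W=world("wrist",d,K,T); np.savez("w1.npz",im=im,d=d,W=W)
s=im.astype(int).sum(-1); k=((s<450)&(W[...,2]>.086)&(W[...,2]<.1)&(d>0)).astype(np.uint8)
N,lab,st,ce=cv2.connectedComponentsWithStats(k)
for i in range(1,N):
    if st[i,4]>60: q=W[lab==i]; print(st[i],ce[i].round(1),q.mean(0).round(4),cv2.minAreaRect(q[:,:2].astype(np.float32)))
E
```

```text
time: 4.78
eef_pos: [0.4056, 0.2607, 0.3025]
tcp_rot: [0.001, 0.63, 0.776, 0.001]
ft_force: [0.2, 0.4, 0.7]
opening: 0.0003
yaw tool x 101.9 tool z [ 0.002  0.001 -1.   ] d(cm) [-0.1  -0.04 15.25]
[546  55  18  26 215] [552.9  68.9] [0.6554 0.4538 0.093 ] ((0.657188892364502, 0.4542251527309418), (0.01232349406927824, 0.02795141004025936), 24.43191909790039)
[311 173  20  19 287] [320.1 182. ] [0.405  0.2568 0.0925] ((0.4051542282104492, 0.25630974769592285), (0.0249932873994112, 0.024813026189804077), 45.99826431274414)
[365 181  14  12  73] [369.8 185.3] [0.4713 0.2668 0.0955] ((0.4727671444416046, 0.2664284408092499), (0.017343126237392426, 0.015415140427649021), 37.0291748046875)
[606 190  34  71 676] [625.1 228.8] [0.8402 0.2796 0.0926] ((0.8401035070419312, 0.2848641872406006), (0.1017225831747055, 0.005099662579596043), 89.64508819580078)
[454 203  12  28 218] [459. 217.] [0.6047 0.2482 0.0928] ((0.6051266193389893, 0.2483772188425064), (0.013085502199828625, 0.039126768708229065), 12.893926620483398)
[306 212  30  10 251] [318.7 216.6] [0.4134 0.2083 0.092 ] ((0.41593727469444275, 0.20819605886936188), (0.04083506017923355, 0.011954804882407188), 12.4614839553833)
[  0 244  44  14 273] [ 22.  249.4] [0.0074 0.0726 0.0929] ((0.000711413100361824, 0.07214303314685822), (0.008064176887273788, 0.061224788427352905), 88.59525299072266)
```

View pics/w1.png

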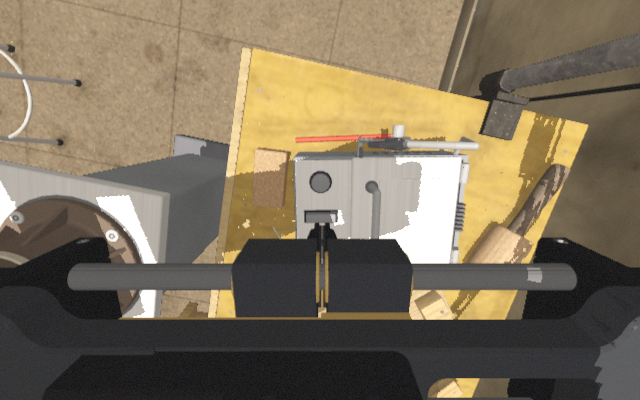

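The wrist view shows the round key at (320,182), the bar at (320,217), the handle on the right and the marker near (390,140). It puts the keys within about 3 mm of the scene camera's positions, so I average the two and lower.

```bash
python3 -m handwheel '[[[0,0,0,-0.25,-0.1,5,1],[0,0,0,0,0,5,1],[0,0,0,0,0,5,1],[0,0,0,0,0,4,1],[0,0,0,0,0,1.2,1],[0,0,0,0,0,0,1],[0,0,0,0,0,0,1]]]'; python3 -m handwheel '[[[0,0,0,0,0,0.5,1],[0,0,0,0,0,0.4,1],[0,0,0,0,0,0,1],[0,0,0,0,0,0,1]]]'
```

```text
time: 5.7
eef_pos: [0.4049, 0.2586, 0.1003]
tcp_rot: [0.001, 0.629, 0.777, 0.001]
ft_force: [-0.8, -0.3, 0.1]
opening: 0.0006
time: 6.2
eef_pos: [0.4044, 0.2583, 0.0898]
tcp_rot: [0.0, 0.629, 0.777, 0.0]
ft_force: [0.8, 0.4, 2.9]
opening: 0.0005
```

```bash
python3 -m handwheel '[[[0,0,0,0,0,0.2,1],[0,0,0,0,0,0.1,1],[0,0,0,0,0,0,1],[0,0,0,0,0,0,1],[0,0,0,0,0,0,1]]]'
```

```text
time: 6.82
eef_pos: [0.4044, 0.2583, 0.0879]
tcp_rot: [0.0, 0.629, 0.777, 0.001]
ft_force: [-2.7, -0.7, 24.5]
opening: 0.0002
```

```bash
python3 -m handwheel '[[[0,0,0,0,0,-2.5,1],[0,0,0,-5,0.1,0,1],[0,0,0,-5,0.1,0,1],[0,0,0,0,0,0,1],[0,0,0,0,0,1.4,1],[0,0,0,0,0,0.7,1],[0,0,0,0,0,0,1],[0,0,0,0,0,0.25,1],[0,0,0,0,0,0,1],[0,0,0,0,0,0,1]]]'
```

```text
time: 8.07
eef_pos: [0.4265, 0.161, 0.0883]
tcp_rot: [-0.0, 0.629, 0.777, -0.0]
ft_force: [-3.1, 0.7, 4.0]
opening: 0.0004
```

```bash
python3 -m handwheel '[[[0,0,0,0,0,0.1,1],[0,0,0,0,0,0,1],[0,0,0,0,0,0,1]]]'; python3 -m handwheel '[[[0,0,0,0,0,-2.5,1],[0,0,0,5,-0.1,0,1],[0,0,0,0,0,0,1],[0,0,0,0,0,1.4,1],[0,0,0,0,0,0.7,1],[0,0,0,0,0,0,1],[0,0,0,0,0,0.3,1],[0,0,0,0,0,0.1,1],[0,0,0,0,0,0,1],[0,0,0,0,0,0,1]]]'
```

```text
time: 8.45
eef_pos: [0.4266, 0.161, 0.088]
tcp_rot: [0.0, 0.629, 0.777, 0.0]
ft_force: [-6.5, 2.1, 18.5]
opening: 0.0005
time: 9.7
eef_pos: [0.4153, 0.2089, 0.0879]
tcp_rot: [0.0, 0.629, 0.777, -0.0]
ft_force: [-4.5, -5.2, 18.5]
opening: 0.0003
```

```bash
python3 -m handwheel '[[[0,0,0,0,0,-3,0],[0,0,0,0,0,-5,0],[0,0,0,0,0,-5,0],[0,0,0,0,0,-3,0],[0,0,0,0,0,0,0]]]'; python3 - <<'E'
from h import *
yaw=np.radians(12.45); ex=np.array([np.cos(yaw),np.sin(yaw),0]); ey=np.array([-ex[1],ex[0],0]); C=np.array([.4950,.227,0])
loc=lambda P:np.stack([(P-C)@ex,(P-C)@ey,P[...,2]],-1)
def rep(n,im,d,W):
    L=loc(W); s=im.astype(int).sum(-1); m=(d>0)&(abs(L[...,0])<.13)&(abs(L[...,1])<.16)
    h=m&(L[...,2]>.13)&(L[...,2]<.142)&(abs(L[...,1])<.04)&(abs(L[...,0]+.013)<.02); print(n,"handle",h.sum(),np.median(L[h],0).round(4),"x span",np.percentile(L[h][:,0],[2,98]).round(4) if h.any() else "")
    r=np.hypot(L[...,0]-.1125,L[...,2]-.089); th=np.arctan2(L[...,2]-.089,.1125-L[...,0])
    for lo,hi in((.148,.19),(.12,.15)):
        k=m&(s<330)&(r>lo)&(r<hi)&(L[...,1]>.075)&(L[...,2]>.12)
        if k.any(): print("  dark r",lo,hi,k.sum(),"th pct",np.percentile(th[k],[5,25,50,75,95]).round(3),"y",np.median(L[k][:,1]).round(3))
    k=m&(L[...,2]>.085)&(L[...,2]<.1)&(abs(L[...,1])<.08); print("  top x span",np.percentile(L[k][:,0],[.3,99.7]).round(4))
for n in("scene","side"):
    im,d=capture(n); W=world(n,d); np.savez(n+"1.npz",im=im,d=d,W=W); rep(n,im,d,W)
K,T,_=cal("wrist"); im,d=capture("wrist"); W=world("wrist",d,K,T); rep("wrist",im,d,W); z=np.load("w1.npz"); rep("w1",z["im"],z["d"],z["W"]); save("w2.png",im)
go([.4834,.2245,.20]); print(state()["eef_pos"],state()["opening"])
a=np.load("side1.npz")["im"][170:290,230:390]; save("z3.png",cv2.resize(a,(800,600),interpolation=cv2.INTER_CUBIC))
E
```

```text
time: 10.32
eef_pos: [0.4161, 0.2095, 0.2489]
tcp_rot: [0.001, 0.629, 0.777, 0.002]
ft_force: [0.5, -0.4, -1.2]
opening: 0.0442
scene handle 156 [-1.170e-02  1.000e-04  1.372e-01] x span [-0.0167 -0.0071]
  dark r 0.148 0.19 63 th pct [0.608 0.63  0.654 0.68  0.697] y 0.108
  dark r 0.12 0.15 37 th pct [0.293 0.515 0.649 0.691 0.701] y 0.11
  top x span [-0.0988  0.119 ]
side handle 72 [-0.0115 -0.0099  0.1367] x span [-0.0167 -0.0076]
  dark r 0.148 0.19 133 th pct [0.58  0.604 0.631 0.659 0.679] y 0.107
  dark r 0.12 0.15 96 th pct [0.328 0.612 0.669 0.696 1.112] y 0.109
  top x span [-0.0992  0.1189]
wrist handle 778 [-0.0138  0.002   0.1367] x span [-0.0176 -0.0083]
  dark r 0.148 0.19 559 th pct [0.589 0.623 0.66  0.681 0.688] y 0.103
  dark r 0.12 0.15 548 th pct [0.294 0.471 0.683 0.693 1.133] y 0.101
  top x span [-0.0973  0.1165]
w1 handle 346 [-0.0136  0.0138  0.1367] x span [-0.0177 -0.0081]
  dark r 0.148 0.19 291 th pct [0.592 0.626 0.669 0.682 0.688] y 0.105
  dark r 0.12 0.15 92 th pct [0.476 0.681 0.687 0.69  0.693] y 0.103
  top x span [-0.0976  0.117 ]
yaw tool x 102.0 tool z [-0.001 -0.001 -1.   ] d(cm) [0.08 7.02 4.6 ]
[0.41499724 0.20917354 0.24606837] 0.04736342346514995
```

View pics/w2.png

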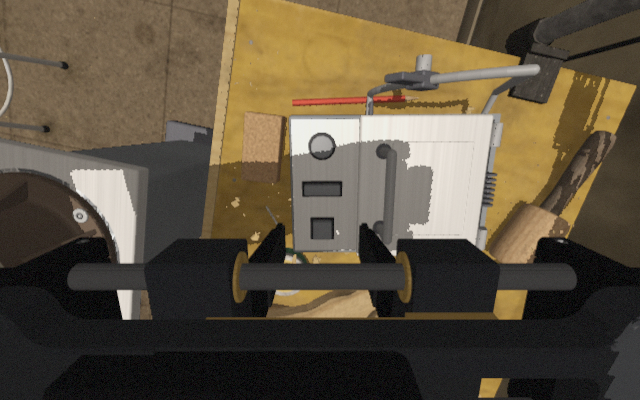

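Now the opened gripper, the three raised keys (320,147), (322,188), (321,228) and the handle bar at about (390,200) are in view. The cameras put the marker at about 0.64 rad.

```bash
python3 -m handwheel '[[[0,0,0,0,5,0,0],[0,0,0,0,1.9,2,0],[0,0,0,0,0,3,0],[0,0,0,0,0,4,0],[0,0,0,0,0,3,0],[0,0,0,0,0,1.4,0],[0,0,0,0,0,0,0],[0,0,0,0,0,0,0]]]';  python3 -c "
from h import *
go([.4828,.2243,.114])"
```

```text
time: 11.48
eef_pos: [0.4833, 0.2239, 0.1139]
tcp_rot: [0.0, 0.629, 0.777, 0.0]
ft_force: [0.6, -0.6, -0.4]
opening: 0.0474
yaw tool x 102.0 tool z [ 0.001  0.    -1.   ] d(cm) [ 0.05 -0.04 -0.01]
```

```bash
python3 -m handwheel '[[[0,0,0,0,0,0,1],[0,0,0,0,0,0,1],[0,0,0,0,0,0,1],[0,0,0,0,0,0,1],[0,0,0,0,0,0,1],[0,0,0,0,0,0,1]]]'; python3 -c "
import numpy as np
R=np.hypot(.125,.044);f=np.arctan2(.044,.125)
p=[np.array([-R*np.cos(f+t),R*np.sin(f+t)])*100 for t in np.arange(0,.65,.08)]
print(np.diff(p,axis=0).round(2))"
```

```text
time: 12.22
eef_pos: [0.4825, 0.2237, 0.1131]
tcp_rot: [-0.0, 0.629, 0.777, -0.0]
ft_force: [-3.3, -0.4, 2.5]
opening: 0.0095
[[0.39 0.98]
 [0.47 0.95]
 [0.54 0.91]
 [0.61 0.86]
 [0.68 0.81]
 [0.74 0.75]
 [0.8  0.69]
 [0.85 0.63]]
```

```bash
python3 -m handwheel '[[[0,0,0,0,0.19,-0.49,1],[0,0,0,0,0.2,-0.49,1],[0,0,0,0,0.23,-0.48,1],[0,0,0,0,0.24,-0.47,1],[0,0,0,0,0.26,-0.46,1],[0,0,0,0,0.28,-0.45,1],[0,0,0,0,0.3,-0.44,1],[0,0,0,0,0.31,-0.42,1],[0,0,0,0,0,0,1],[0,0,0,0,0,0,1]]]'
```

```text
time: 13.48
eef_pos: [0.5011, 0.2278, 0.1501]
tcp_rot: [-0.001, 0.629, 0.777, -0.001]
ft_force: [-10.6, -1.1, -0.7]
opening: 0.0088
```

```bash
python3 -m handwheel '[[[0,0,0,0,0.25,-0.41,1],[0,0,0,0,0.29,-0.4,1],[0,0,0,0,0.33,-0.39,1],[0,0,0,0,0.35,-0.38,1],[0,0,0,0,0.38,-0.36,1],[0,0,0,0,0.4,-0.34,1],[0,0,0,0,0.41,-0.32,1],[0,0,0,0,0.42,-0.31,1],[0,0,0,0,0,0,1],[0,0,0,0,0,0,1]]]'; python3 - <<'E'
from h import *
for n,(a,b,c,e) in(("side",(150,270,240,400)),):
    im,d=capture(n); np.savez(n+"2.npz",im=im,d=d,W=world(n,d)); save("z4.png",cv2.resize(im[a:b,c:e],(800,600),interpolation=cv2.INTER_CUBIC))
im,d=capture("scene"); np.savez("scene2.npz",im=im,d=d,W=world("scene",d))
s=state(); print(s["eef_pos"],s["ft_force"])
E
```

```text
time: 14.72
eef_pos: [0.529, 0.2338, 0.1796]
tcp_rot: [-0.001, 0.629, 0.777, -0.001]
ft_force: [-9.7, -0.5, 2.5]
opening: 0.0088
[0.52897808 0.23380963 0.1796106 ] [-10.18725797  -0.4686015    2.82892868]
```

View pics/z4.png

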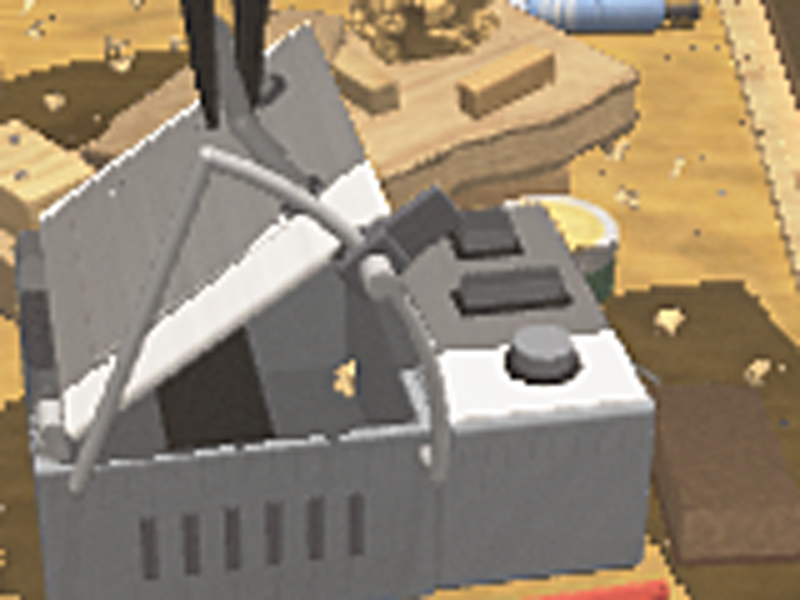

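The side view shows the lid open, its left edge lined up with the marker block at (375,250), and the keys up. Next I check the angle numerically.

```bash
python3 - <<'E'
from h import *
yaw=np.radians(12.45); ex=np.array([np.cos(yaw),np.sin(yaw),0]); ey=np.array([-ex[1],ex[0],0]); C=np.array([.4950,.227,0])
for n in("scene","side"):
  for t in("1","2"):
    z=np.load(n+t+".npz"); W=z["W"]; L=np.stack([(W-C)@ex,(W-C)@ey,W[...,2]],-1)
    m=(z["d"]>0)&(abs(L[...,1])<.07)&(L[...,0]>-.02)&(L[...,0]<.1)&(L[...,2]>.085)&(L[...,2]<.25)
    P=L[m]; best=None; rng=np.random.default_rng(0)
    for _ in range(300):
        a=P[rng.choice(len(P),3,False)]; nn=np.cross(a[1]-a[0],a[2]-a[0]); nn/=np.linalg.norm(nn)+1e-12
        if abs(nn[1])>.15 : continue
        k=abs((P-a[0])@nn)<.003
        if best is None or k.sum()>best.sum(): best=k
    Q=P[best]; c=Q.mean(0); nn=np.linalg.svd(Q-c,full_matrices=False)[2][2]; nn*=np.sign(nn[2])
    print(n,t,len(Q),"lid angle",np.arctan2(nn[0],nn[2]).round(3),"ny",nn[1].round(3),"dist of hinge from plane",((np.array([.1125,0,.089])-c)@nn).round(4))
    # front-left lid edge near pointer & marker angle
    r=np.hypot(L[...,0]-.1125,L[...,2]-.089); th=np.arctan2(L[...,2]-.089,.1125-L[...,0]); s=z["im"].astype(int).sum(-1)
    k=(z["d"]>0)&(s<330)&(r>.148)&(r<.19)&(L[...,1]>.095)&(L[...,1]<.12)&(L[...,2]>.12)&(th>.4)
    print("   marker flag th",np.percentile(th[k],[3,50,97]).round(3),k.sum())
print(state()["time"])
E
```

```text
scene 1 2638 lid angle 0.001 ny 0.002 dist of hinge from plane -0.0055
   marker flag th [0.606 0.654 0.699] 63
scene 2 2336 lid angle 0.598 ny 0.004 dist of hinge from plane -0.0063
   marker flag th [0.589 0.641 0.688] 58
side 1 1889 lid angle 0.003 ny 0.004 dist of hinge from plane -0.0044
   marker flag th [0.576 0.631 0.68 ] 133
side 2 1757 lid angle 0.6 ny 0.001 dist of hinge from plane -0.0052
   marker flag th [0.576 0.627 0.681] 127
14.825
```

The lid reads 0.60 rad and the marker 0.635 rad, so I raise it about 4.6 mm more along the arc.

```bash
python3 -m handwheel '[[[0,0,0,0,0.19,-0.14,1],[0,0,0,0,0.18,-0.14,1],[0,0,0,0,0,0,1],[0,0,0,0,0,0,1],[0,0,0,0,0,0,1],[0,0,0,0,0,0,1]]]'; python3 - <<'E'
from h import *
yaw=np.radians(12.45); ex=np.array([np.cos(yaw),np.sin(yaw),0]); ey=np.array([-ex[1],ex[0],0]); C=np.array([.4950,.227,0])
for n in("scene","side"):
    im,d=capture(n); W=world(n,d); L=np.stack([(W-C)@ex,(W-C)@ey,W[...,2]],-1)
    m=(d>0)&(abs(L[...,1])<.07)&(L[...,0]>-.02)&(L[...,0]<.1)&(L[...,2]>.085)&(L[...,2]<.25); P=L[m][:,[0,2]]; g=[.62]
    e=np.array([.1125,.0945]); t=np.arctan2(P[:,1]-e[1],e[0]-P[:,0]); k=abs(t-.62)<.1
    for _ in range(8):
        a,b=np.polyfit(P[k,0],P[k,1],1); k=abs(P[:,1]-a*P[:,0]-b)<.003
    print(n,k.sum(),"lid",-np.arctan(a).round(3))
    if n=="side": save("z5.png",cv2.resize(im[170:250,270:360],(720,640)[:1]+(600,),interpolation=cv2.INTER_CUBIC))
    for key,x,y in(("round",-.081,.05),("bar",-.081,0),("sq",-.081,-.05)):
        q=(d>0)&(abs(L[...,0]-x)<.008)&(abs(L[...,1]-y)<.005); print("  ",key,np.median(L[q][:,2]).round(4))
s=state(); print(s["eef_pos"],s["ft_force"],s["opening"],s["time"])
E
```

```text
time: 15.58
eef_pos: [0.5326, 0.2346, 0.1824]
tcp_rot: [-0.001, 0.629, 0.777, -0.001]
ft_force: [-9.6, -1.0, 1.4]
opening: 0.0091
scene 2204 lid 0.631
   round 0.511
   bar 0.0925
   sq 0.0933
side 1694 lid 0.633
   round 0.0932
   bar 0.0832
   sq 0.0925
[0.53261769 0.23462763 0.18235274] [-9.56214242 -1.48587192  0.77401708] 0.009200020204443079 15.675
```

View pics/z5.png

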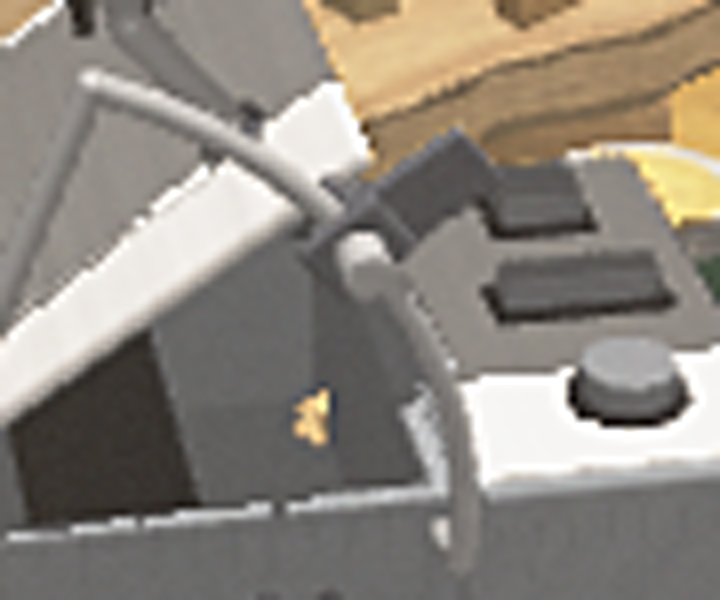

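The two cameras put the lid at 0.632 rad, against about 0.637 rad for the marker. The keys are up, and the pointer is hidden behind the marker block at (350,230), as it should be. I'm handing it in.

```bash
python3 -c "
from h import *
s=state(); print(s['dq'].round(4),s['ft_force'],s['opening']); print(sign_off())"
```

```text
[-0.001  -0.0002 -0.0009  0.0015  0.0001  0.0012] [-9.56214242 -1.48587192  0.77401708] 0.009200020204443079
the job is handed in; nothing more can be done
None
```

I pressed the round, square and bar keys fully down one at a time. Then I lifted the lid by its handle to the marker and signed off at about 15.7 s, still gripping it. `sign_off` gives no verdict, so this rests on my last checks:

- **Keys:** each one hit its end stop at tip height 0.088 m, about 5 mm of travel, with 18–25 N on the wrist. At the end all three looked up, with tops at about 0.093 m. One side-camera sample for the bar read 0.083 m and one scene-camera sample for the round key read 0.511 m. The other camera showed both keys up, so I put these down to stray or blocked readings.
- **Lid angle:** the fitted lid angle was 0.631 rad (scene camera) and 0.633 rad (side camera). The marker measured about 0.63–0.65 rad. The gap of at most about 0.02 rad is well inside the 0.07 rad allowed. The pointer tip was hidden behind the marker block in the side view, so I did not see its alignment directly.
- **Hold:** the gripper was closed on the 10 mm bar at 9.2 mm opening, with the arm still and about 10 N on the wrist. I could not measure the force between the fingers and the lid directly.
- **Loose things and marker:** I never moved near the loose things or touched the marker. Its measured angle changed by at most about 0.015 rad between looks, which is within the noise. I did not measure the loose things again at the end.

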